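# Reload the water-bath rack in reverse order

### The job

Move the four solution bottles from the black storage rack into the teal water-bath rack in reverse order: counting from each rack's purple end block, the first bottle of the black rack goes into the last place of the teal rack, the second into the third, the third into the second and the last into the first. Keep the bottles upright all the time and leave each one standing flat on the floor of its own place.

Things in the scene. Friction and masses are not known exactly. Their poses are not given: they have to be found in the camera images.
- store_rack: black rack, fixed, full at the start: tray 60 (x) by 228 mm (y), plus at its +y end only a purple block, 14 mm long, 32 high. Walls and partitions 4 mm thick, 20 high; floor 4 thick. Four places 52 x 52 mm inside, in a row at x = 0, y = +84 (first, by the purple block), +28, -28, -84 mm (last). Origin: on the table under the middle of the four places; z up.
- bath_rack: teal (blue-green) rack, fixed, empty at the start, turned any way round. Same form as the black one: floor 4 mm thick, walls 20 mm high, four places 52 x 52 mm inside at x = 0, y = +84 (first, next to its own purple end block, 32 mm high), +28, -28, -84 mm (last). Origin: on the table under the middle of the four places; z up.
- bottle_red: loose upright amber bottle, about 80 g, red cap, red stripe on its label: body 34 mm diameter up to 58 mm, cap 29 mm diameter from 66 to 86 mm (top). Origin: centre of its underside; z up; its yaw means nothing. Starts in a place of the black rack, up to 6 mm off centre in x and y; free for fingers across the row (rack x), along the row 10 to 22 mm to its neighbours.
- bottle_yellow: loose upright amber bottle, about 80 g, yellow cap, yellow stripe on its label: body 34 mm diameter up to 58 mm, cap 29 mm diameter from 66 to 86 mm (top). Origin: centre of its underside; z up; its yaw means nothing. Starts in a place of the black rack, up to 6 mm off centre in x and y; free for fingers across the row (rack x), along the row 10 to 22 mm to its neighbours.
- bottle_green: loose upright amber bottle, about 80 g, green cap, green stripe on its label: body 34 mm diameter up to 58 mm, cap 29 mm diameter from 66 to 86 mm (top). Origin: centre of its underside; z up; its yaw means nothing. Starts in a place of the black rack, up to 6 mm off centre in x and y; free for fingers across the row (rack x), along the row 10 to 22 mm to its neighbours.
- bottle_blue: loose upright amber bottle, about 80 g, blue cap, blue stripe on its label: body 34 mm diameter up to 58 mm, cap 29 mm diameter from 66 to 86 mm (top). Origin: centre of its underside; z up; its yaw means nothing. Starts in a place of the black rack, up to 6 mm off centre in x and y; free for fingers across the row (rack x), along the row 10 to 22 mm to its neighbours.
- tag_red: red tag, fixed outside the black rack's -x wall beside the place where the red bottle starts, 36 mm (rack x) from that place's centre; it stays and shows where that bottle came from. 12 x 34 mm, 24 mm high. Origin: centre of its underside, on the table; axes parallel to the rack's.
- tag_yellow: yellow tag, fixed outside the black rack's -x wall beside the place where the yellow bottle starts, 36 mm (rack x) from that place's centre; it stays and shows where that bottle came from. 12 x 34 mm, 24 mm high. Origin: centre of its underside, on the table; axes parallel to the rack's.
- tag_green: green tag, fixed outside the black rack's -x wall beside the place where the green bottle starts, 36 mm (rack x) from that place's centre; it stays and shows where that bottle came from. 12 x 34 mm, 24 mm high. Origin: centre of its underside, on the table; axes parallel to the rack's.
- tag_blue: blue tag, fixed outside the black rack's -x wall beside the place where the blue bottle starts, 36 mm (rack x) from that place's centre; it stays and shows where that bottle came from. 12 x 34 mm, 24 mm high. Origin: centre of its underside, on the table; axes parallel to the rack's.

How it is judged (in metres and radians):
At the end, for the whole second after the job is handed in: Each bottle stands in the teal rack at the place mirroring its start (1st to 4th, 2nd to 3rd, 3rd to 2nd, 4th to 1st from the purple blocks), within 13 mm of the place's centre along and across the row, on the rack's floor (under 10 mm high), within 0.12 rad of upright, at rest (((y of tag_red in the frame of store_rack between 0.064 and 0.104 m and y of bottle_red in the frame of bath_rack between -0.097 and -0.071 m) or (y of tag_red in the frame of store_rack between 0.008 and 0.048 m and y of bottle_red in the frame of bath_rack between -0.041 and -0.015 m) or (y of tag_red in the frame of store_rack between -0.048 and -0.008 m and y of bottle_red in the frame of bath_rack between 0.015 and 0.041 m) or (y of tag_red in the frame of store_rack between -0.104 and -0.064 m and y of bottle_red in the frame of bath_rack between 0.071 and 0.097 m)) and x of bottle_red in the frame of bath_rack between -0.013 and 0.013 m and z of each of bottle_red, bottle_yellow, bottle_green, bottle_blue in the frame of bath_rack below 0.01 m and angle between each of bottle_red, bottle_yellow, bottle_green, bottle_blue's own z axis and vertical below 0.12 rad and linear speed of each of bottle_red, bottle_yellow, bottle_green, bottle_blue below 0.02 m/s and angular speed of each of bottle_red, bottle_yellow, bottle_green, bottle_blue below 0.2 rad/s and ((y of tag_yellow in the frame of store_rack between 0.064 and 0.104 m and y of bottle_yellow in the frame of bath_rack between -0.097 and -0.071 m) or (y of tag_yellow in the frame of store_rack between 0.008 and 0.048 m and y of bottle_yellow in the frame of bath_rack between -0.041 and -0.015 m) or (y of tag_yellow in the frame of store_rack between -0.048 and -0.008 m and y of bottle_yellow in the frame of bath_rack between 0.015 and 0.041 m) or (y of tag_yellow in the frame of store_rack between -0.104 and -0.064 m and y of bottle_yellow in the frame of bath_rack between 0.071 and 0.097 m)) and x of bottle_yellow in the frame of bath_rack between -0.013 and 0.013 m and ((y of tag_green in the frame of store_rack between 0.064 and 0.104 m and y of bottle_green in the frame of bath_rack between -0.097 and -0.071 m) or (y of tag_green in the frame of store_rack between 0.008 and 0.048 m and y of bottle_green in the frame of bath_rack between -0.041 and -0.015 m) or (y of tag_green in the frame of store_rack between -0.048 and -0.008 m and y of bottle_green in the frame of bath_rack between 0.015 and 0.041 m) or (y of tag_green in the frame of store_rack between -0.104 and -0.064 m and y of bottle_green in the frame of bath_rack between 0.071 and 0.097 m)) and x of bottle_green in the frame of bath_rack between -0.013 and 0.013 m and ((y of tag_blue in the frame of store_rack between 0.064 and 0.104 m and y of bottle_blue in the frame of bath_rack between -0.097 and -0.071 m) or (y of tag_blue in the frame of store_rack between 0.008 and 0.048 m and y of bottle_blue in the frame of bath_rack between -0.041 and -0.015 m) or (y of tag_blue in the frame of store_rack between -0.048 and -0.008 m and y of bottle_blue in the frame of bath_rack between 0.015 and 0.041 m) or (y of tag_blue in the frame of store_rack between -0.104 and -0.064 m and y of bottle_blue in the frame of bath_rack between 0.071 and 0.097 m)) and x of bottle_blue in the frame of bath_rack between -0.013 and 0.013 m); the robot touches nothing.
It fails at once if a bottle is tipped more than 0.7 rad (40 degrees) from upright (angle between any of bottle_red, bottle_yellow, bottle_green, bottle_blue's own z axis and vertical above 0.7 rad).
It also fails if it takes over 120 s, if anything falls off the work surface, if the arm or the gripper's body presses on something with over 40 N, if the wrist force passes 120 N, or if a joint passes its speed limit or range.

### The arm

A 6-joint arm with a two-finger parallel gripper is mounted at the origin on the work surface. World frame = base frame: x ahead of the robot, y to its left, z up, the work surface at z = 0. Lengths are in mm, angles in rad, forces in N, time in s.
With the tool pointing down it reaches from about 275 to 750 mm from the base axis. Payload 10.2 kg.
Tool frame: the origin (TCP) lies at the very end of the fingers, on their centre line; the grasp point (between the pads) lies 19 mm behind it; z points along the fingers, y is the line along which they close (so a half turn about z gives the same grasp; the last joint's range is limited). The gripper opens to 85 mm and grips with 20 to 120 N. Pads are 22 mm wide; open, the fingers measure 114 mm over their backs; the gripper's body (76 mm by 85 mm) begins 54 mm behind the grasp point. The pads swing forward as they close: fully open they stand 13 mm farther back than shut.
Start: joints at [0.948, 0.313, 1.498, -0, 1.331, -0.223], TCP at [204.361, 483.599, 231.294] pointing down, gripper open.
Joint ranges: [-2.94, 2.94], [-0.97, 2.17], [0.19, 2.56], [-1.23, 4.37], [0.02, 3.11], [-2.88, 2.88]. Speed limits (rad/s): [2.39, 2.39, 3.01, 3.14, 3.14, 3.14].

### API

Orientations are given as a unit quaternion [w, x, y, z].
In Python, from rig import ctrl, vision gives the robot as it stands. The module is installed in compiled form; this text tells all that it offers.
- The arm moves only by the tool play_rows, never from a script. Its arguments are lists of equal length, an entry for each row: "translation": the shift along the tool's x, y, z in m, a list of three; "rotation": the turn, a rotation vector about the tool's x, y, z in rad, a list of three; "gripper": the gripper's target within -1 to 1 (shut at 1, half-way at 0, fully open at -1). A call has 1 to 10 rows; each row is the pose to reach, as a shift and turn from the pose commanded when the call began, along the tool's axes at that moment; what a row does not reach only later rows make up. A row lasts 1/8 s, in which the tool goes at most 62.5 mm and 10.7 degrees, less where a joint would pass 70% of its speed; a pose out of reach is approached as far as the arm can. A call with a gripper value outside its range is refused whole. The fingers move at their own pace and stop on an object; "force" is the grip in N (left out, the last holds). Time passes only in rows, so rows that repeat a pose let the fingers close. It gives the time, the measured TCP pose, the force, the opening and the grip force at its end, in the units of the state.
- ctrl.sense(): the state, without advancing time (a new reading comes with each control period).
- vision.capture(name): name is "scene" or "top"; returns a dict with "pixels" (400x640x3 uint8, red, green, blue), "vfov" (degrees; the focal length in pixels is half the picture's height over the tangent of half this angle, whatever the lens; pixels are square), "cx", "cy" (the principal point, pixels), "rvec" (rotation vector, rad) and "tvec" (3), from world to camera coordinates, as OpenCV has them. Camera axes: x right, y down, z forward; pixel columns grow to the right and rows downward; lengths in mm; the calibration is good to about 2 mm. A picture is of the moment at which its call begins. There is no depth.
- ctrl.finish_job(): hands the job in; it is judged then, once.
The state is a dict: "time_s": time; "joints": joint angles; "dq": joint speeds; "tau": joint torques, N m; "eef_pos": TCP position; "ee_rot": TCP orientation; "force": force on the tool from outside, world axes, zero at the start; "wrist_torque": the same for the moment, N m; "grip_width": opening from 0.0 (shut) to 1.0 (fully open); "grip_force": force on a finger pad.
Only numpy, scipy, OpenCV 4.12 (cv2) and the standard library are available. Lean on these libraries where they do the work, as an engineer would, in place of code of your own. Each camera call takes 0.05 s, during which the arm holds its last target. There are 200 camera calls.

## Working session

There is one attempt and no reset: what is moved stays moved. The work goes in short steps, Python scripts to look and compute and a tool call to move; the robot and the scene stay as the last step left them, time stands still between calls to the robot, and variables do not carry over. Pictures are saved under pics/ and viewed, at most 14 in all, crops included, and the job is handed in when it is done.

Besides the shell and the picture viewer there is one more tool, called after "Request:" as name(argument=value, ...) on one line, values as JSON. play_rows: Moves the arm, as the interface text tells. Its arguments: {"type":"object","properties":{"translation":{"type":"array"},"rotation":{"type":"array"},"gripper":{"type":"array"},"force":{"type":"number"}},"required":["translation","rotation","gripper"]}

```bash
mkdir -p pics; python3 - <<'E'
from rig import ctrl, vision
import cv2,pickle
s=ctrl.sense(); print(s)
for n in("top","scene"):
    c=vision.capture(n); pickle.dump(c,open(n+".pkl","wb")); cv2.imwrite(f"pics/{n}0.png",c["pixels"][:,:,::-1]); print({k:v for k,v in c.items() if k!="pixels"})
E
```

```text
{'time_s': 0.0, 'joints': array([ 9.47596738e-01,  3.13459329e-01,  1.49847009e+00,  4.73224144e-05,
        1.33100853e+00, -2.23415521e-01]), 'dq': array([ 1.67081621e-03, -6.60974687e-05,  1.40149582e-04,  1.08980131e-03,
        1.28577925e-03, -8.16334923e-04]), 'tau': array([-8.83355351e-04, -4.12266290e+01, -2.59744048e+01, -2.22926606e-04,
        4.09379878e-03,  1.11414195e-06]), 'eef_pos': array([204.187005  , 483.37416963, 230.71788614]), 'ee_rot': array([-2.97259354e-04,  1.98568993e-01,  9.80086681e-01, -6.03832752e-04]), 'force': array([0.42273002, 0.08169259, 0.21775219]), 'wrist_torque': array([0.03407001, 0.01698622, 0.03240327]), 'grip_force': 0.0, 'grip_width': 0.9996241323941563}
{'vfov': 42.27431573665493, 'cx': 319.10887295372817, 'cy': 196.8998812922753, 'rvec': array([ 2.17949097, -2.2202445 ,  0.06492756]), 'tvec': array([3.84350280e-01, 5.55471281e+02, 9.21792853e+02])}
{'vfov': 46.975905886236504, 'cx': 317.9589838621572, 'cy': 205.557271606638, 'rvec': array([ 1.60871481,  1.75749119, -0.88108126]), 'tvec': array([  30.80331059, -278.6617332 , 1246.55060743])}
```

View pics/top0.png

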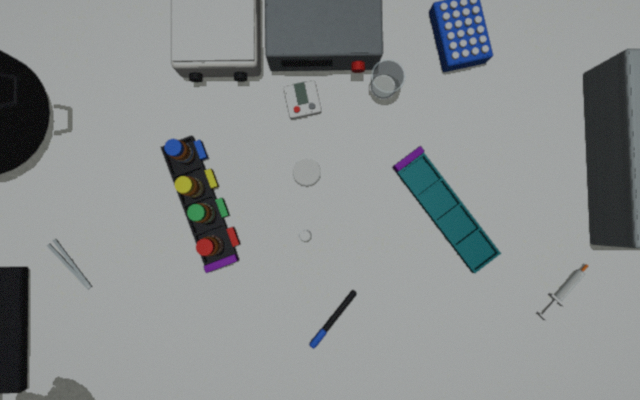

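View pics/scene0.png

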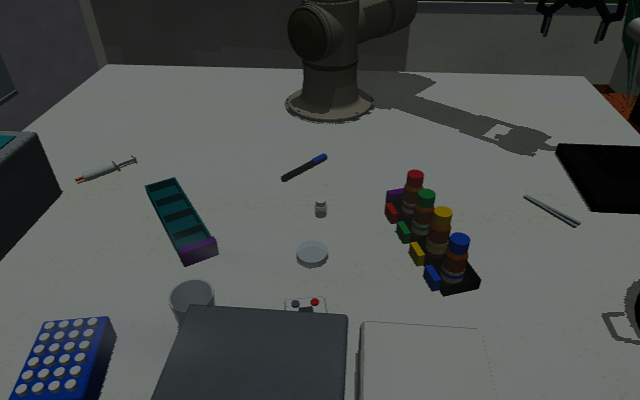

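The top view shows the black rack with its purple block at (220,263). From that end the caps run red (209,246), green (196,213), yellow (183,185), blue (174,147). The teal rack's purple end is at (408,159) and its far end at about (485,262). So red goes to 4th place, green to 3rd, yellow to 2nd and blue to 1st.

```bash
cat > h.py <<'E'
import cv2,numpy as np
from rig import ctrl,vision
def K(c):
    h,w=c["pixels"].shape[:2]; f=h/2/np.tan(np.radians(c["vfov"])/2)
    return np.array([[f,0,c["cx"]],[0,f,c["cy"]],[0,0,1]])
def ray(c,uv):
    R=cv2.Rodrigues(c["rvec"])[0]; o=-R.T@c["tvec"]
    return o,R.T@np.linalg.inv(K(c))@np.array([*uv,1.])
def onplane(c,uv,z):
    o,d=ray(c,uv); return o+d*(z-o[2])/d[2]
def proj(c,P): return cv2.projectPoints(np.float64(P).reshape(-1,3),c["rvec"],c["tvec"],K(c),None)[0].reshape(-1,2)
HUE={"red":(174,6),"yellow":(24,33),"green":(55,75),"blue":(105,125),"purple":(138,160),"teal":(82,100)}
def blobs(c,col,amin=30):
    hsv=cv2.cvtColor(c["pixels"],cv2.COLOR_RGB2HSV); H,S,V=cv2.split(hsv); a,b=HUE[col]
    m=((H>=a)&(H<=b)) if a<b else ((H>=a)|(H<=b))
    m=(m&(S>130)&(V>50)).astype(np.uint8)*255
    cs,_=cv2.findContours(m,cv2.RETR_EXTERNAL,cv2.CHAIN_APPROX_NONE)
    return [(k,cv2.contourArea(k),cv2.minAreaRect(k)) for k in cs if cv2.contourArea(k)>=amin]
E
python3 - <<'E'
from h import *
import pickle
for n in("top","scene"):
    c=pickle.load(open(n+".pkl","rb")); print(n,"cam",ray(c,(0,0))[0].round())
    for col in HUE:
        for k,a,r in blobs(c,col):
            print(col,a,np.round(r[0],1),np.round(r[1],1),round(r[2]),"z90",onplane(c,r[0],90)[:2].round(),"z24",onplane(c,r[0],24)[:2].round(),"circ",np.round(cv2.minEnclosingCircle(k)[1],1))
E
```

```text
top cam [508.  -2. 949.]
red 234.0 [204.5 246. ] [17.7 17.7] 45 z90 [474. 182.] z24 [471. 196.] circ 9.5
red 119.5 [232.4 236.6] [18.7  7.7] 70 z90 [488. 135.] z24 [487. 146.] circ 9.4
red 125.5 [357.5  65.5] [11. 13.] 90 z90 [772. -78.] z24 [792. -84.] circ 7.4
yellow 239.0 [183.4 183.8] [17.9 17. ] 63 z90 [577. 216.] z24 [583. 232.] circ 9.6
yellow 124.5 [210.6 178. ] [19.7  7.8] 69 z90 [586. 171.] z24 [592. 184.] circ 10.3
green 214.5 [195.5 212. ] [16. 17.] 90 z90 [530. 196.] z24 [532. 211.] circ 9.1
green 103.5 [221.4 207. ] [18.7  7.1] 69 z90 [538. 153.] z24 [540. 165.] circ 9.4
blue 108.5 [317.7 337.8] [ 6.2 21.2] 38 z90 [320.  -3.] z24 [306.  -3.] circ 10.6
blue 129.5 [199.7 149.2] [20.1  7.7] 69 z90 [635. 188.] z24 [644. 203.] circ 10.4
blue 221.5 [173. 147.] [16. 18.] 90 z90 [639. 233.] z24 [649. 251.] circ 9.2
blue 3012.0 [460.2  32. ] [69.7 51.6] 77 z90 [ 827. -253.] z24 [ 851. -273.] circ 39.4
purple 218.5 [220.4 262.7] [ 7.5 34. ] 69 z90 [446. 156.] z24 [441. 168.] circ 17.0
purple 175.5 [408.6 158.6] [ 6.3 33. ] 52 z90 [ 613. -160.] z24 [ 621. -172.] circ 16.5
teal 398
[... 460 characters left out ...]
 90 z90 [577. 219.] z24 [490. 239.] circ 9.0
green 68.0 [403.5 227. ] [15.5  5.8] 56 z90 [621. 156.] z24 [541. 167.] circ 8.2
green 108.5 [426.  193.5] [ 9. 16.] 90 z90 [532. 198.] z24 [439. 215.] circ 8.4
blue 4391.5 [ 58.5 358.2] [ 69.5 108.2] 18 z90 [ 882. -238.] z24 [ 840. -286.] circ 63.9
blue 108.0 [432.4 272.4] [19.4  6.9] 56 z90 [713. 189.] z24 [646. 205.] circ 9.9
blue 172.5 [459.5 238. ] [12. 19.] 90 z90 [640. 235.] z24 [562. 258.] circ 9.7
blue 46.5 [319.2 157.4] [ 4.5 14.3] 63 z90 [433.  13.] z24 [324.   2.] circ 7.3
teal 164.0 [187.2 234.6] [19.3 32.1] 71 z90 [ 665. -162.] z24 [ 591. -198.] circ 18.3
teal 76.0 [  7. 141.] [12. 14.] 90 z90 [ 419. -608.] z24 [ 308. -711.] circ 8.9
```

```bash
python3 - <<'E'
from h import *
import pickle
c=pickle.load(open("top.pkl","rb"))
for col in("teal","purple"):
    for k,a,r in blobs(c,col,100):
        ap=cv2.approxPolyDP(cv2.convexHull(k),4,True)[:,0]
        print(col,[(p.tolist(),*[onplane(c,p,z)[:2].round().tolist() for z in(0,20,32)]) for p in ap])
im=c["pixels"][130:290,380:520,::-1]
cv2.imwrite("pics/teal.png",cv2.convertScaleAbs(cv2.resize(im,None,fx=3.7,fy=3.7,interpolation=cv2.INTER_CUBIC),alpha=1.6))
E
```

```text
teal [([422, 154], [632.0, -202.0], [629.0, -197.0], [628.0, -195.0]), ([499, 253], [447.0, -337.0], [448.0, -330.0], [449.0, -326.0]), ([475, 271], [415.0, -292.0], [417.0, -286.0], [418.0, -283.0]), ([398, 173], [598.0, -156.0], [596.0, -153.0], [595.0, -151.0])]
purple [([236, 256], [451.0, 144.0], [452.0, 140.0], [453.0, 139.0]), ([235, 261], [442.0, 145.0], [443.0, 142.0], [444.0, 140.0]), ([205, 270], [427.0, 200.0], [428.0, 196.0], [429.0, 193.0]), ([209, 263], [439.0, 193.0], [441.0, 189.0], [442.0, 186.0])]
purple [([422, 149], [641.0, -202.0], [638.0, -198.0], [637.0, -195.0]), ([395, 168], [607.0, -151.0], [605.0, -148.0], [604.0, -146.0])]
```

View pics/teal.png

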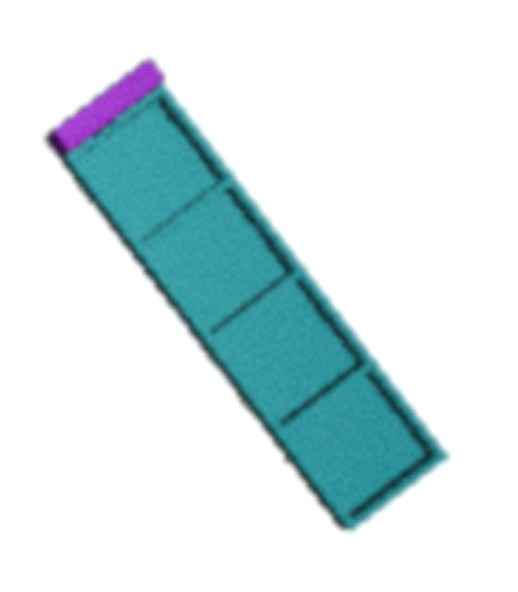

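The teal rack origin comes out at about (523, -241), with its row (towards purple) at 36.4°. The black row is at 20°. That is good enough to start moving.

```bash
cat > go.py <<'E'
import sys
from h import *
from scipy.spatial.transform import Rotation as R
def go(x,y,z,phi=None):
    s=ctrl.sense(); q=s["ee_rot"]; r=R.from_quat([*q[1:],q[0]]); m=r.as_matrix()
    if phi is None: rot=np.zeros(3)
    else:
        a=np.radians(phi); Y=np.array([np.cos(a),np.sin(a),0]); Z=np.array([0,0,-1.])
        rot=(r.inv()*R.from_matrix(np.c_[np.cross(Y,Z),Y,Z])).as_rotvec()
    d=m.T@(np.array([x,y,z])-s["eef_pos"])/1000
    print("shift",d.round(4),"rot",rot.round(3),"t",round(s["time_s"],2),"tcp",s["eef_pos"].round(1),"F",s["force"].round(1),"w",round(s["grip_width"],3),"gf",round(s["grip_force"],1))
if __name__=="__main__": go(*map(float,sys.argv[1:]))
E
python3 go.py 474.5 183 160 110
```

```text
shift [-0.3659 -0.1714  0.0709] rot [-0.001 -0.001 -0.749] t 0.1 tcp [204.2 483.4 230.8] F [ 0.9 -1.2  0.1] w 0.998 gf 0.0
```

Request:
play_rows(translation=[[-0.366, -0.171, 0.071], [-0.366, -0.171, 0.071], [-0.366, -0.171, 0.071], [-0.366, -0.171, 0.071], [-0.366, -0.171, 0.071], [-0.366, -0.171, 0.071], [-0.366, -0.171, 0.071], [-0.366, -0.171, 0.071], [-0.366, -0.171, 0.071], [-0.366, -0.171, 0.071]], rotation=[[0, 0, -0.749], [0, 0, -0.749], [0, 0, -0.749], [0, 0, -0.749], [0, 0, -0.749], [0, 0, -0.749], [0, 0, -0.749], [0, 0, -0.749], [0, 0, -0.749], [0, 0, -0.749]], gripper=[-1, -1, -1, -1, -1, -1, -1, -1, -1, -1], force=40)

```text
time_s: 1.35
eef_pos: [474.2, 184.7, 160.5]
ee_rot: [0.0, -0.175, 0.985, 0.0]
force: [0.3, -0.5, -0.1]
grip_width: 0.999
grip_force: 0.0
```

```bash
python3 - <<'E'
from go import *
go(474.5,183,34,110)
t=vision.capture("top");s=vision.capture("scene")
im=np.vstack([t["pixels"][60:330,80:480],s["pixels"][60:330,200:600]])
cv2.imwrite("pics/a.png",im[:,:,::-1])
E
```

```text
shift [ 0.0004 -0.0017  0.1265] rot [0.    0.    0.002] t 1.35 tcp [474.2 184.7 160.5] F [ 0.3 -0.5 -0.1] w 0.999 gf 0.0
```

View pics/a.png

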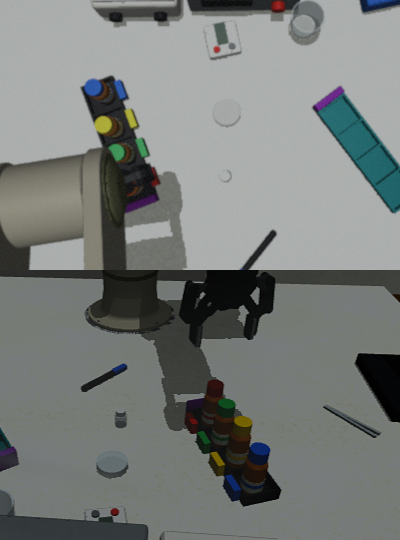

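The gripper stands above the red bottle and straddles it across the row. In the scene crop the fingertips are at (195,343) and (250,335) and the red cap is at (214,385).

```bash
python3 -c "
from h import *
s=vision.capture('scene'); a=np.radians(110);Y=np.array([np.cos(a),np.sin(a),0])*42
p=np.array([474.2,184.7,173]); print(proj(s,[p-Y,p,p+Y])-[200,60]+[0,270])"
```

```text
[[197.4727738  344.59697808]
 [221.48196558 341.24690035]
 [244.97045433 337.96947795]]
```

The projection agrees with the picture, so I'll descend and grip.

Request:
play_rows(translation=[[0, -0.0015, 0.04], [0, -0.0015, 0.08], [0, -0.0015, 0.11], [0, -0.0015, 0.126], [0, -0.0015, 0.126], [0, -0.0015, 0.126], [0, -0.0015, 0.126], [0, -0.0015, 0.126], [0, -0.0015, 0.126], [0, -0.0015, 0.126]], rotation=[[0, 0, 0], [0, 0, 0], [0, 0, 0], [0, 0, 0], [0, 0, 0], [0, 0, 0], [0, 0, 0], [0, 0, 0], [0, 0, 0], [0, 0, 0]], gripper=[-1, -1, -1, -1, -1, 1, 1, 1, 1, 1], force=40)

```text
time_s: 2.75
eef_pos: [475.9, 182.3, 35.0]
ee_rot: [0.001, -0.174, 0.985, -0.0]
force: [0.0, 0.8, 6.5]
grip_width: 0.384
grip_force: 39.3
```

```bash
python3 go.py 474.5 183 140 110
```

```text
shift [ 0.0009  0.0011 -0.105 ] rot [-0.     0.001  0.   ] t 2.75 tcp [475.9 182.3  35. ] F [0.  0.8 6.5] w 0.384 gf 39.3
```

Request:
play_rows(translation=[[0, 0, -0.05], [0, 0, -0.1], [0.022, -0.055, -0.105], [0.044, -0.109, -0.105], [0.066, -0.164, -0.105], [0.088, -0.218, -0.105], [0.11, -0.272, -0.105], [0.132, -0.326, -0.105], [0.154, -0.38, -0.105], [0.181, -0.438, -0.105]], rotation=[[0, 0, 0], [0, 0, 0], [0, 0, -0.05], [0, 0, -0.1], [0, 0, -0.15], [0, 0, -0.2], [0, 0, -0.25], [0, 0, -0.286], [0, 0, -0.286], [0, 0, -0.286]], gripper=[1, 1, 1, 1, 1, 1, 1, 1, 1, 1])

```text
time_s: 4.0
eef_pos: [469.5, -272.8, 138.3]
ee_rot: [-0.013, -0.294, 0.956, -0.009]
force: [0.4, 0.4, -1.4]
grip_width: 0.381
grip_force: 40.2
```

```bash
python3 - <<'E'
from go import *
go(455.9,-291.1,36,126.4)
t=vision.capture("top");s=vision.capture("scene")
im=np.vstack([t["pixels"][60:330,240:640],s["pixels"][60:330,0:400]])
cv2.imwrite("pics/b.png",im[:,:,::-1])
E
```

```text
shift [ 0.0183 -0.0066  0.103 ] rot [-0.008 -0.031 -0.039] t 4.0 tcp [ 469.5 -272.8  138.3] F [ 0.4  0.4 -1.4] w 0.381 gf 40.2
```

View pics/b.png

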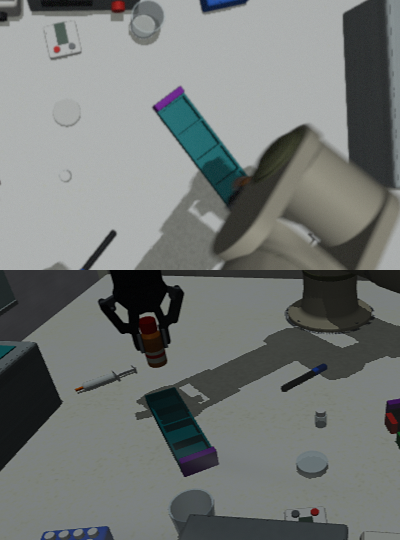

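The bottle is held upright, above the far end of the teal rack (scene crop (153,340)), and the arm is still settling.

Request:
play_rows(translation=[[0, 0, 0], [0, 0, 0], [0, 0, 0], [0, 0, 0]], rotation=[[0, 0, 0], [0, 0, 0], [0, 0, 0], [0, 0, 0]], gripper=[1, 1, 1, 1])

```text
time_s: 4.6
eef_pos: [470.3, -269.9, 138.4]
ee_rot: [-0.013, -0.296, 0.955, -0.009]
force: [0.6, -0.6, -1.2]
grip_width: 0.381
grip_force: 40.3
```

```bash
python3 - <<'E'
from go import *
go(455.9,-291.1,37,126.4)
s=vision.capture("scene");t=vision.capture("top")
for n,c in(("s",s),("t",t)):
  for k,a,r in blobs(c,"red",10): print(n,np.round(r[0]),a,onplane(c,r[0],190)[:2].round())
im=np.vstack([t["pixels"][100:300,380:580],s["pixels"][100:300,60:260]])[:,:,::-1]
cv2.imwrite("pics/c.png",cv2.resize(im,None,fx=1.45,fy=1.45))
E
```

```text
shift [ 0.0208 -0.0085  0.1021] rot [-0.008 -0.03  -0.034] t 4.6 tcp [ 470.3 -269.9  138.4] F [ 0.6 -0.6 -1.2] w 0.381 gf 40.3
s [314. 301.] 32.5 [862.  48.]
s [391. 208.] 61.5 [708. 127.]
t [232. 237.] 120.5 [491. 119.]
t [296. 109.] 14.5 [677.  23.]
t [358.  66.] 126.5 [741. -69.]
```

View pics/c.png

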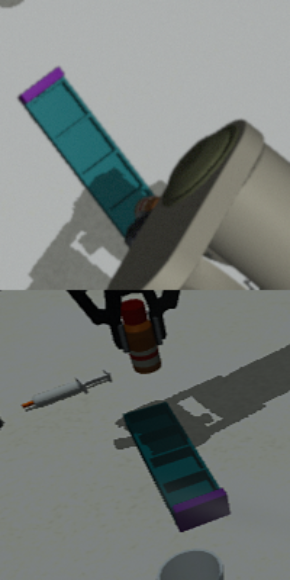

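Request:
play_rows(translation=[[0.0208, -0.0085, 0.0], [0.0208, -0.0085, 0.0], [0.0208, -0.0085, 0.03], [0.0208, -0.0085, 0.05], [0.0208, -0.0085, 0.05], [0.0208, -0.0085, 0.05]], rotation=[[-0.008, -0.03, -0.034], [-0.008, -0.03, -0.034], [-0.008, -0.03, -0.034], [-0.008, -0.03, -0.034], [-0.008, -0.03, -0.034], [-0.008, -0.03, -0.034]], gripper=[1, 1, 1, 1, 1, 1])

```text
time_s: 5.45
eef_pos: [470.6, -274.6, 88.7]
ee_rot: [-0.014, -0.297, 0.955, -0.01]
force: [0.7, 0.8, -0.1]
grip_width: 0.38
grip_force: 40.2
```

```bash
python3 - <<'E'
from go import *
go(455.9,-291.1,37,126.4)
s=vision.capture("scene");t=vision.capture("top")
im=np.vstack([t["pixels"][140:290,380:580],s["pixels"][120:270,60:260]])[:,:,::-1]
cv2.imwrite("pics/d.png",cv2.resize(im,None,fx=2,fy=2))
u=np.array([.805,.593]);w=np.array([-.593,.805])
o=np.array([523.5,-241.3])
P=[[*(o+u*a+w*b),20] for a in(-114,114) for b in(-30,30)]
print(proj(s,P).round(),proj(t,P).round())
E
```

```text
shift [ 0.0198 -0.0047  0.0524] rot [-0.01  -0.033 -0.032] t 5.45 tcp [ 470.6 -274.6   88.7] F [ 0.7  0.8 -0.1] w 0.38 gf 40.2
[[144. 185.]
 [174. 176.]
 [180. 253.]
 [215. 240.]] [[500. 252.]
 [474. 273.]
 [422. 152.]
 [396. 172.]]
```

View pics/d.png

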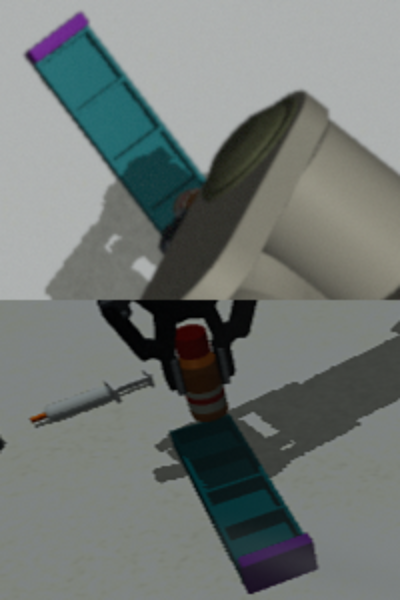

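The arm isn't reaching the commanded pose. That looks like a joint limit, so I'll check the joints.

```bash
python3 -c "
from h import *
print(ctrl.sense()['joints'].round(3))"
```

```text
[-0.727  0.51   1.609 -0.04   1.02  -2.88 ]
```

Joint 6 is at its limit, so I'll lift and turn the gripper half a turn the other way (φ = -53.6°). The grasp is the same either way.

Request:
play_rows(translation=[[0, 0, -0.03], [0, 0, -0.06], [0, 0, -0.06], [0, 0, -0.06], [0, 0, -0.06], [0, 0, -0.06], [0, 0, -0.06], [0, 0, -0.06], [0, 0, -0.06], [0, 0, -0.06]], rotation=[[0, 0, 0.16], [0, 0, 0.32], [0, 0, 0.48], [0, 0, 0.64], [0, 0, 0.8], [0, 0, 0.96], [0, 0, 1.12], [0, 0, 1.28], [0, 0, 1.44], [0, 0, 1.6]], gripper=[1, 1, 1, 1, 1, 1, 1, 1, 1, 1])

```text
time_s: 6.8
eef_pos: [471.7, -272.8, 148.6]
ee_rot: [-0.002, 0.48, 0.877, -0.017]
force: [-0.0, -0.2, -0.7]
grip_width: 0.384
grip_force: 40.2
```

```bash
python3 go.py 455.9 -291.1 140 -53.6
```

```text
shift [-0.0068 -0.0229  0.0094] rot [-0.017  0.034  1.504] t 6.8 tcp [ 471.7 -272.8  148.6] F [-0.  -0.2 -0.7] w 0.384 gf 40.2
```

Request:
play_rows(translation=[[-0.007, -0.023, 0.009], [-0.007, -0.023, 0.009], [-0.007, -0.023, 0.009], [-0.007, -0.023, 0.009], [-0.007, -0.023, 0.009], [-0.007, -0.023, 0.009], [-0.007, -0.023, 0.009], [-0.007, -0.023, 0.009], [-0.007, -0.023, 0.009], [-0.007, -0.023, 0.009]], rotation=[[-0.017, 0.034, 1.504], [-0.017, 0.034, 1.504], [-0.017, 0.034, 1.504], [-0.017, 0.034, 1.504], [-0.017, 0.034, 1.504], [-0.017, 0.034, 1.504], [-0.017, 0.034, 1.504], [-0.017, 0.034, 1.504], [-0.017, 0.034, 1.504], [-0.017, 0.034, 1.504]], gripper=[1, 1, 1, 1, 1, 1, 1, 1, 1, 1])

```text
time_s: 8.05
eef_pos: [455.9, -291.4, 139.9]
ee_rot: [-0.0, 0.949, 0.316, -0.0]
force: [0.1, -0.7, -0.3]
grip_width: 0.384
grip_force: 40.2
```

```bash
python3 go.py 455.9 -291.1 70 -53.6
```

```text
shift [ 0.0002 -0.0002  0.0699] rot [-0.001 -0.     0.009] t 8.05 tcp [ 455.9 -291.4  139.9] F [ 0.1 -0.7 -0.3] w 0.384 gf 40.2
```

Request:
play_rows(translation=[[0, 0, 0.03], [0, 0, 0.06], [0, 0, 0.07], [0, 0, 0.07], [0, 0, 0.07]], rotation=[[0, 0, 0.009], [0, 0, 0.009], [0, 0, 0.009], [0, 0, 0.009], [0, 0, 0.009]], gripper=[1, 1, 1, 1, 1])

```text
time_s: 8.68
eef_pos: [456.3, -291.7, 70.8]
ee_rot: [0.0, 0.95, 0.311, 0.0]
force: [0.0, -0.3, -1.2]
grip_width: 0.382
grip_force: 40.2
```

```bash
python3 - <<'E'
from go import *
go(455.9,-291.1,36,-53.6)
s=vision.capture("scene");t=vision.capture("top")
im=np.vstack([t["pixels"][140:290,380:580],s["pixels"][120:270,60:260]])[:,:,::-1]
cv2.imwrite("pics/e.png",cv2.convertScaleAbs(cv2.resize(im,None,fx=2,fy=2),alpha=1.5))
E
```

```text
shift [ 0.0001 -0.0007  0.0347] rot [ 0.001 -0.    -0.003] t 8.68 tcp [ 456.3 -291.7   70.8] F [ 0.  -0.3 -1.2] w 0.382 gf 40.2
```

View pics/e.png

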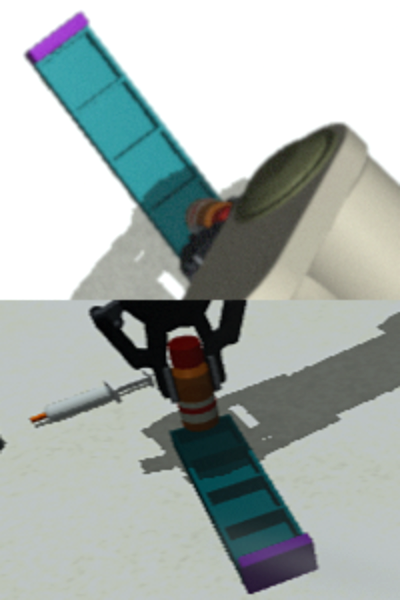

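The bottle is upright over the fourth place. I'll lower it and release.

Request:
play_rows(translation=[[0, -0.0005, 0.015], [0, -0.0005, 0.026], [0, -0.0005, 0.032], [0, -0.0005, 0.0345], [0, -0.0005, 0.0345], [0, -0.0005, 0.0345], [0, -0.0005, 0.0345], [0, -0.0005, 0.0345], [0, -0.0005, 0.0345], [0, -0.0005, 0.0345]], rotation=[[0, 0, 0], [0, 0, 0], [0, 0, 0], [0, 0, 0], [0, 0, 0], [0, 0, 0], [0, 0, 0], [0, 0, 0], [0, 0, 0], [0, 0, 0]], gripper=[1, 1, 1, 1, 1, 1, -0.6, -0.6, -0.6, -0.6])

```text
time_s: 10.02
eef_pos: [455.4, -290.8, 35.1]
ee_rot: [-0.001, 0.951, 0.31, -0.0]
force: [-0.4, -0.4, -0.5]
grip_width: 0.799
grip_force: 0.0
```

```bash
python3 go.py 531 197 160 -70
```

```text
shift [ 0.3489 -0.3493 -0.1244] rot [-0.001  0.     0.282] t 10.03 tcp [ 455.4 -290.8   35.1] F [-0.4 -0.4 -0.5] w 0.799 gf 0.0
```

Request:
play_rows(translation=[[0, 0, -0.05], [0, 0, -0.1], [0.0, 0.0, -0.125], [0.05, -0.05, -0.125], [0.09, -0.09, -0.125], [0.133, -0.133, -0.125], [0.176, -0.176, -0.125], [0.219, -0.219, -0.125], [0.262, -0.262, -0.125], [0.305, -0.305, -0.125]], rotation=[[0, 0, 0], [0, 0, 0], [0, 0, 0], [0, 0, 0.05], [0, 0, 0.1], [0, 0, 0.15], [0, 0, 0.2], [0, 0, 0.25], [0, 0, 0.282], [0, 0, 0.282]], gripper=[-1, -1, -1, -1, -1, -1, -1, -1, -1, -1])

```text
time_s: 11.28
eef_pos: [521.8, 137.3, 160.7]
ee_rot: [-0.001, 0.985, 0.174, -0.0]
force: [0.8, -0.7, 0.8]
grip_width: 1.0
grip_force: 0.0
```

```bash
python3 - <<'E'
from go import *
t=vision.capture("top");s=vision.capture("scene")
go(531,197,160,-70)
im=np.vstack([t["pixels"][140:290,380:580],s["pixels"][120:270,60:260]])[:,:,::-1]
cv2.imwrite("pics/f.png",cv2.convertScaleAbs(cv2.resize(im,None,fx=2,fy=2),alpha=1.5))
for k,a,r in blobs(t,"red",60): print(r[0],onplane(t,r[0],90)[:2].round())
E
```

```text
shift [ 0.0287 -0.0501  0.0005] rot [-0.002 -0.     0.006] t 11.38 tcp [521.5 140.1 160.4] F [ 0.2 -0.8 -0.5] w 1.003 gf 0.0
(489.0, 250.0) [ 458. -289.]
(357.5, 65.5) [772. -78.]
```

View pics/f.png

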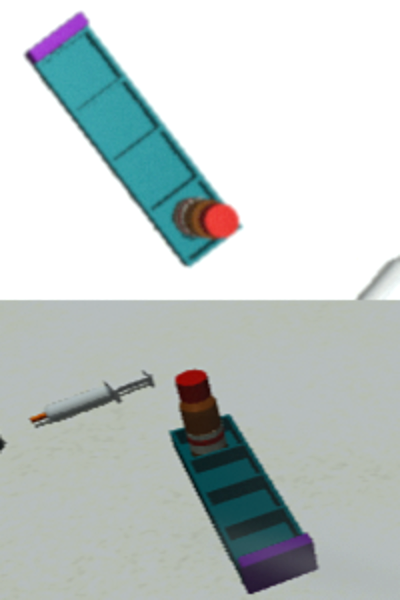

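The red bottle stands in the fourth place, with its cap at (458,-289) against a centre of (456,-291). Green is next.

Request:
play_rows(translation=[[0.0287, -0.0495, 0], [0.0287, -0.0495, 0], [0.0287, -0.0495, 0.04], [0.0287, -0.0495, 0.08], [0.0287, -0.0495, 0.11], [0.0287, -0.0495, 0.125], [0.0287, -0.0495, 0.125], [0.0287, -0.0495, 0.125], [0.0287, -0.0495, 0.125], [0.0287, -0.0495, 0.125]], rotation=[[0, 0, 0.004], [0, 0, 0.004], [0, 0, 0.004], [0, 0, 0.004], [0, 0, 0.004], [0, 0, 0.004], [0, 0, 0.004], [0, 0, 0.004], [0, 0, 0.004], [0, 0, 0.004]], gripper=[-1, -1, -1, -1, -1, -1, -1, 1, 1, 1])

```text
time_s: 12.62
eef_pos: [531.9, 192.0, 36.3]
ee_rot: [-0.001, 0.985, 0.172, 0.0]
force: [0.9, 0.7, 4.5]
grip_width: 0.394
grip_force: 38.0
```

Request:
play_rows(translation=[[0, 0, 0], [0, 0, 0]], rotation=[[0, 0, 0], [0, 0, 0]], gripper=[1, 1])

```text
time_s: 12.88
eef_pos: [532.1, 191.9, 36.3]
ee_rot: [-0.001, 0.985, 0.172, 0.0]
force: [-0.4, -0.1, 5.2]
grip_width: 0.393
grip_force: 38.9
```

```bash
python3 go.py 501 -257.9 142 -53.6
```

```text
shift [-0.1815  0.4126 -0.1064] rot [-0.001 -0.001 -0.29 ] t 12.88 tcp [532.1 191.9  36.3] F [-0.4 -0.1  5.2] w 0.393 gf 38.9
```

Request:
play_rows(translation=[[0, 0, -0.05], [0, 0, -0.1], [0, 0, -0.106], [-0.022, 0.05, -0.106], [-0.042, 0.096, -0.106], [-0.065, 0.147, -0.106], [-0.087, 0.198, -0.106], [-0.109, 0.248, -0.106], [-0.132, 0.299, -0.106], [-0.154, 0.35, -0.106]], rotation=[[0, 0, 0], [0, 0, 0], [0, 0, 0], [0, 0, -0.05], [0, 0, -0.1], [0, 0, -0.15], [0, 0, -0.2], [0, 0, -0.25], [0, 0, -0.29], [0, 0, -0.29]], gripper=[1, 1, 1, 1, 1, 1, 1, 1, 1, 1])

```text
time_s: 14.12
eef_pos: [504.4, -191.3, 140.0]
ee_rot: [-0.001, 0.95, 0.313, -0.001]
force: [0.5, -0.5, -1.0]
grip_width: 0.391
grip_force: 39.4
```

Request:
play_rows(translation=[[0, 0, 0], [0, 0, 0]], rotation=[[0, 0, 0], [0, 0, 0]], gripper=[1, 1])

```text
time_s: 14.38
eef_pos: [504.9, -189.2, 140.2]
ee_rot: [-0.002, 0.95, 0.312, -0.001]
force: [-1.0, -0.2, -0.9]
grip_width: 0.391
grip_force: 39.4
```

```bash
python3 go.py 501 -257.9 37 -53.6
```

```text
shift [-0.0438  0.0534  0.103 ] rot [-0.003  0.001 -0.   ] t 14.38 tcp [ 504.9 -189.2  140.2] F [-1.  -0.2 -0.9] w 0.391 gf 39.4
```

Request:
play_rows(translation=[[-0.0435, 0.0535, 0], [-0.0435, 0.0535, 0], [-0.0435, 0.0535, 0.03], [-0.0435, 0.0535, 0.06], [-0.0435, 0.0535, 0.06], [-0.0435, 0.0535, 0.06]], rotation=[[-0.003, 0, 0], [-0.003, 0, 0], [-0.003, 0, 0], [-0.003, 0, 0], [-0.003, 0, 0], [-0.003, 0, 0]], gripper=[1, 1, 1, 1, 1, 1])

```text
time_s: 15.12
eef_pos: [502.6, -258.1, 82.2]
ee_rot: [0.001, 0.95, 0.313, 0.001]
force: [0.9, -0.3, -1.5]
grip_width: 0.398
grip_force: 39.4
```

```bash
python3 go.py 501 -257.9 37 -53.6
```

```text
shift [-0.0012 -0.0013  0.0452] rot [ 0.003 -0.     0.001] t 15.12 tcp [ 502.6 -258.1   82.2] F [ 0.9 -0.3 -1.5] w 0.398 gf 39.4
```

Request:
play_rows(translation=[[-0.001, -0.001, 0.02], [-0.001, -0.001, 0.035], [-0.001, -0.001, 0.042], [-0.001, -0.001, 0.045], [-0.001, -0.001, 0.045], [-0.001, -0.001, 0.045], [-0.001, -0.001, 0.045], [-0.001, -0.001, 0.045], [-0.001, -0.001, 0.045], [-0.001, -0.001, 0.045]], rotation=[[0, 0, 0], [0, 0, 0], [0, 0, 0], [0, 0, 0], [0, 0, 0], [0, 0, 0], [0, 0, 0], [0, 0, 0], [0, 0, 0], [0, 0, 0]], gripper=[1, 1, 1, 1, 1, 1, -0.6, -0.6, -0.6, -0.6])

```text
time_s: 16.38
eef_pos: [500.6, -258.5, 36.1]
ee_rot: [0.001, 0.95, 0.312, 0.0]
force: [0.7, -0.1, -0.1]
grip_width: 0.798
grip_force: 0.0
```

```bash
python3 go.py 577 217.5 162 -70
```

```text
shift [ 0.3439 -0.3376 -0.1265] rot [ 0.002 -0.     0.286] t 16.38 tcp [ 500.6 -258.5   36.1] F [ 0.7 -0.1 -0.1] w 0.798 gf 0.0
```

Request:
play_rows(translation=[[0, 0, -0.05], [0, 0, -0.1], [0, 0, -0.126], [0.043, -0.042, -0.126], [0.086, -0.084, -0.126], [0.129, -0.126, -0.126], [0.172, -0.168, -0.126], [0.215, -0.21, -0.126], [0.258, -0.252, -0.126], [0.301, -0.294, -0.126]], rotation=[[0, 0, 0], [0, 0, 0], [0, 0, 0], [0, 0, 0.05], [0, 0, 0.1], [0, 0, 0.15], [0, 0, 0.2], [0, 0, 0.25], [0, 0, 0.286], [0, 0, 0.286]], gripper=[-1, -1, -1, -1, -1, -1, -1, -1, -1, -1])

```text
time_s: 17.62
eef_pos: [568.4, 159.0, 161.7]
ee_rot: [0.001, 0.985, 0.174, 0.0]
force: [1.3, -0.4, 0.9]
grip_width: 0.996
grip_force: 0.0
```

Request:
play_rows(translation=[[0.03, -0.03, 0], [0.03, -0.03, 0], [0.03, -0.03, 0], [0.03, -0.03, 0]], rotation=[[0, 0, 0], [0, 0, 0], [0, 0, 0], [0, 0, 0]], gripper=[-1, -1, -1, -1])

```text
time_s: 18.12
eef_pos: [586.1, 194.4, 161.7]
ee_rot: [0.001, 0.985, 0.173, 0.0]
force: [0.3, 0.4, -0.8]
grip_width: 1.0
grip_force: 0.0
```

```bash
python3 - <<'E'
from go import *
t=vision.capture("top")
go(577,217.5,36,-70)
for c in("red","green"):
  for k,a,r in blobs(t,c,60): print(c,r[0],onplane(t,r[0],90)[:2].round())
E
```

```text
shift [-0.0008 -0.0251  0.1257] rot [ 0.002 -0.    -0.001] t 18.18 tcp [586.2 194.4 161.8] F [-0.4  0.4 -0.2] w 1.0 gf 0.0
red (489.0, 250.0) [ 458. -289.]
red (232.3905029296875, 236.4488983154297) [489. 135.]
red (357.5, 65.5) [772. -78.]
green (467.75006103515625, 226.25003051757812) [ 498. -255.]
green (221.4310302734375, 207.3275909423828) [537. 153.]
```

Request:
play_rows(translation=[[-0.001, -0.025, 0], [-0.001, -0.025, 0.01], [-0.001, -0.025, 0.05], [-0.001, -0.025, 0.09], [-0.001, -0.025, 0.115], [-0.001, -0.025, 0.126], [-0.001, -0.025, 0.126], [-0.001, -0.025, 0.126], [-0.001, -0.025, 0.126], [-0.001, -0.025, 0.126]], rotation=[[0, 0, 0], [0, 0, 0], [0, 0, 0], [0, 0, 0], [0, 0, 0], [0, 0, 0], [0, 0, 0], [0, 0, 0], [0, 0, 0], [0, 0, 0]], gripper=[-1, -1, -1, -1, -1, -1, -1, 1, 1, 1])

```text
time_s: 19.42
eef_pos: [577.1, 218.5, 36.2]
ee_rot: [0.001, 0.985, 0.174, 0.001]
force: [-3.0, 2.4, 16.0]
grip_width: 0.386
grip_force: 40.5
```

Request:
play_rows(translation=[[0, 0, 0], [0, 0, 0], [0, 0, 0]], rotation=[[0, 0, 0], [0, 0, 0], [0, 0, 0]], gripper=[1, 1, 1])

```text
time_s: 19.8
eef_pos: [577.2, 218.5, 36.3]
ee_rot: [0.001, 0.985, 0.174, 0.001]
force: [-1.7, 0.6, 5.8]
grip_width: 0.383
grip_force: 39.9
```

```bash
python3 go.py 546 -224.7 142 -53.6
```

```text
shift [-0.1808  0.4059 -0.1053] rot [ 0.002 -0.001 -0.286] t 19.8 tcp [577.2 218.5  36.3] F [-1.7  0.6  5.8] w 0.383 gf 39.9
```

Request:
play_rows(translation=[[0, 0, -0.05], [0, 0, -0.1], [0, 0, -0.106], [-0.022, 0.05, -0.106], [-0.042, 0.096, -0.106], [-0.065, 0.147, -0.106], [-0.087, 0.198, -0.106], [-0.109, 0.248, -0.106], [-0.132, 0.299, -0.106], [-0.154, 0.35, -0.106]], rotation=[[0, 0, 0], [0, 0, 0], [0, 0, 0], [0, 0, -0.05], [0, 0, -0.1], [0, 0, -0.15], [0, 0, -0.2], [0, 0, -0.25], [0, 0, -0.286], [0, 0, -0.286]], gripper=[1, 1, 1, 1, 1, 1, 1, 1, 1, 1])

```text
time_s: 21.05
eef_pos: [551.0, -164.6, 140.8]
ee_rot: [0.0, 0.95, 0.312, -0.0]
force: [0.3, 0.3, -1.6]
grip_width: 0.381
grip_force: 40.3
```

Request:
play_rows(translation=[[0, 0, 0], [0, 0, 0]], rotation=[[0, 0, 0], [0, 0, 0]], gripper=[1, 1])

```text
time_s: 21.3
eef_pos: [551.4, -162.4, 141.0]
ee_rot: [-0.0, 0.95, 0.312, -0.0]
force: [-0.4, 0.8, -1.5]
grip_width: 0.383
grip_force: 40.3
```

```bash
python3 go.py 546 -224.7 37 -53.6
```

```text
shift [-0.0413  0.047   0.104 ] rot [-0.     0.001 -0.   ] t 21.3 tcp [ 551.4 -162.4  141. ] F [-0.4  0.8 -1.5] w 0.383 gf 40.3
```

Request:
play_rows(translation=[[-0.042, 0.0465, 0], [-0.042, 0.0465, 0], [-0.042, 0.0465, 0.03], [-0.042, 0.0465, 0.06], [-0.042, 0.0465, 0.06], [-0.042, 0.0465, 0.06]], rotation=[[0, 0, 0], [0, 0, 0], [0, 0, 0], [0, 0, 0], [0, 0, 0], [0, 0, 0]], gripper=[1, 1, 1, 1, 1, 1])

```text
time_s: 22.05
eef_pos: [546.4, -224.8, 83.2]
ee_rot: [0.001, 0.95, 0.313, 0.001]
force: [1.1, 0.4, -1.9]
grip_width: 0.38
grip_force: 40.4
```

```bash
python3 go.py 546 -224.7 37 -53.6
```

```text
shift [-0.0003 -0.0005  0.0462] rot [ 0.003 -0.001  0.001] t 22.05 tcp [ 546.4 -224.8   83.2] F [ 1.1  0.4 -1.9] w 0.38 gf 40.4
```

Request:
play_rows(translation=[[0, 0, 0.02], [0, 0, 0.035], [0, 0, 0.042], [0, 0, 0.046], [0, 0, 0.046], [0, 0, 0.046], [0, 0, 0.046], [0, 0, 0.046], [0, 0, 0.046], [0, 0, 0.046]], rotation=[[0, 0, 0], [0, 0, 0], [0, 0, 0], [0, 0, 0], [0, 0, 0], [0, 0, 0], [0, 0, 0], [0, 0, 0], [0, 0, 0], [0, 0, 0]], gripper=[1, 1, 1, 1, 1, 1, -0.6, -0.6, -0.6, -0.6])

```text
time_s: 23.3
eef_pos: [545.7, -225.5, 36.1]
ee_rot: [0.001, 0.95, 0.312, 0.0]
force: [-0.3, 0.1, 0.1]
grip_width: 0.802
grip_force: 0.0
```

```bash
python3 go.py 639.5 234 162 -70
```

```text
shift [ 0.3482 -0.314  -0.1264] rot [ 0.002 -0.     0.286] t 23.3 tcp [ 545.7 -225.5   36.1] F [-0.3  0.1  0.1] w 0.802 gf 0.0
```

Request:
play_rows(translation=[[0, 0, -0.05], [0, 0, -0.1], [0, 0, -0.126], [0.043, -0.039, -0.126], [0.086, -0.078, -0.126], [0.129, -0.117, -0.126], [0.172, -0.156, -0.126], [0.215, -0.194, -0.126], [0.258, -0.233, -0.126], [0.301, -0.272, -0.126]], rotation=[[0, 0, 0], [0, 0, 0], [0, 0, 0], [0, 0, 0.05], [0, 0, 0.1], [0, 0, 0.15], [0, 0, 0.2], [0, 0, 0.25], [0, 0, 0.286], [0, 0, 0.286]], gripper=[-1, -1, -1, -1, -1, -1, -1, -1, -1, -1])

```text
time_s: 24.55
eef_pos: [626.6, 174.1, 161.7]
ee_rot: [0.001, 0.985, 0.174, 0.0]
force: [0.7, -0.9, -0.3]
grip_width: 1.003
grip_force: 0.0
```

Request:
play_rows(translation=[[0.03, -0.055, 0], [0.03, -0.055, 0], [0.03, -0.055, 0], [0.03, -0.055, 0]], rotation=[[0, 0, 0], [0, 0, 0], [0, 0, 0], [0, 0, 0]], gripper=[-1, -1, -1, -1])

```text
time_s: 25.05
eef_pos: [636.0, 232.8, 161.7]
ee_rot: [0.001, 0.985, 0.173, 0.0]
force: [0.4, 0.5, 0.3]
grip_width: 1.0
grip_force: 0.0
```

```bash
python3 - <<'E'
from go import *
t=vision.capture("top")
go(639.5,234,36,-70)
for c in("red","green","yellow"):
  for k,a,r in blobs(t,c,60): print(c,r[0],onplane(t,r[0],90)[:2].round())
E
```

```text
shift [ 3.600e-03 -1.000e-04  1.258e-01] rot [ 0.002 -0.001 -0.001] t 25.1 tcp [636.  232.8 161.8] F [-0.7 -0.1  0.1] w 1.002 gf 0.0
red (489.0, 250.0) [ 458. -289.]
red (232.40411376953125, 236.41098022460938) [489. 135.]
red (357.5, 65.5) [772. -78.]
green (467.75006103515625, 226.25003051757812) [ 498. -255.]
green (221.46575927734375, 207.0753631591797) [538. 153.]
yellow (449.00006103515625, 198.50001525878906) [ 545. -225.]
yellow (210.58621215820312, 177.96551513671875) [586. 171.]
```

Request:
play_rows(translation=[[0.0035, 0, 0], [0.0035, 0, 0.03], [0.0035, 0, 0.06], [0.0035, 0, 0.095], [0.0035, 0, 0.115], [0.0035, 0, 0.126], [0.0035, 0, 0.126], [0.0035, 0, 0.126], [0.0035, 0, 0.126], [0.0035, 0, 0.126]], rotation=[[0, 0, 0], [0, 0, 0], [0, 0, 0], [0, 0, 0], [0, 0, 0], [0, 0, 0], [0, 0, 0], [0, 0, 0], [0, 0, 0], [0, 0, 0]], gripper=[-1, -1, -1, -1, -1, -1, -1, 1, 1, 1])

```text
time_s: 26.35
eef_pos: [639.5, 235.3, 36.2]
ee_rot: [0.001, 0.985, 0.174, 0.001]
force: [-2.7, 1.8, 15.6]
grip_width: 0.388
grip_force: 39.9
```

Request:
play_rows(translation=[[0, 0, 0], [0, 0, 0], [0, 0, 0]], rotation=[[0, 0, 0], [0, 0, 0], [0, 0, 0]], gripper=[1, 1, 1])

```text
time_s: 26.72
eef_pos: [639.6, 235.4, 36.4]
ee_rot: [0.001, 0.985, 0.174, 0.001]
force: [-0.6, 0.4, 5.4]
grip_width: 0.383
grip_force: 40.1
```

```bash
python3 go.py 591.1 -191.5 142 -53.6
```

```text
shift [-0.1915  0.3846 -0.1054] rot [ 0.002 -0.002 -0.286] t 26.73 tcp [639.6 235.4  36.4] F [-0.6  0.4  5.4] w 0.383 gf 40.1
```

Request:
play_rows(translation=[[0, 0, -0.05], [0, 0, -0.1], [0, 0, -0.106], [-0.024, 0.048, -0.106], [-0.046, 0.093, -0.106], [-0.07, 0.141, -0.106], [-0.094, 0.189, -0.106], [-0.118, 0.237, -0.106], [-0.142, 0.285, -0.106], [-0.166, 0.333, -0.106]], rotation=[[0, 0, 0], [0, 0, 0], [0, 0, 0], [0, 0, -0.05], [0, 0, -0.1], [0, 0, -0.15], [0, 0, -0.2], [0, 0, -0.25], [0, 0, -0.286], [0, 0, -0.286]], gripper=[1, 1, 1, 1, 1, 1, 1, 1, 1, 1])

```text
time_s: 27.98
eef_pos: [596.1, -135.9, 140.6]
ee_rot: [-0.0, 0.95, 0.313, -0.001]
force: [0.1, 0.7, 0.4]
grip_width: 0.376
grip_force: 40.1
```

Request:
play_rows(translation=[[0, 0, 0], [0, 0, 0]], rotation=[[0, 0, 0], [0, 0, 0]], gripper=[1, 1])

```text
time_s: 28.22
eef_pos: [596.8, -133.7, 141.0]
ee_rot: [-0.0, 0.95, 0.312, -0.0]
force: [0.6, -0.1, -1.2]
grip_width: 0.38
grip_force: 40.1
```

```bash
python3 go.py 591.1 -191.5 37 -53.6
```

```text
shift [-0.0388  0.0432  0.104 ] rot [-0.     0.001 -0.   ] t 28.23 tcp [ 596.8 -133.7  141. ] F [ 0.6 -0.1 -1.2] w 0.38 gf 40.1
```

Request:
play_rows(translation=[[-0.0395, 0.0425, 0], [-0.0395, 0.0425, 0], [-0.0395, 0.0425, 0.03], [-0.0395, 0.0425, 0.06], [-0.0395, 0.0425, 0.06], [-0.0395, 0.0425, 0.06]], rotation=[[0, 0, 0], [0, 0, 0], [0, 0, 0], [0, 0, 0], [0, 0, 0], [0, 0, 0]], gripper=[1, 1, 1, 1, 1, 1])

```text
time_s: 28.98
eef_pos: [591.4, -191.4, 83.3]
ee_rot: [0.001, 0.95, 0.313, 0.001]
force: [-0.7, -0.2, -0.5]
grip_width: 0.383
grip_force: 40.2
```

```bash
python3 go.py 591.1 -191.5 37 -53.6
```

```text
shift [-0.0003 -0.0002  0.0463] rot [ 0.003 -0.001  0.001] t 28.98 tcp [ 591.4 -191.4   83.3] F [-0.7 -0.2 -0.5] w 0.383 gf 40.2
```

Request:
play_rows(translation=[[0, 0, 0.02], [0, 0, 0.035], [0, 0, 0.042], [0, 0, 0.046], [0, 0, 0.046], [0, 0, 0.046], [0, 0, 0.046], [0, 0, 0.046], [0, 0, 0.046], [0, 0, 0.046]], rotation=[[0, 0, 0], [0, 0, 0], [0, 0, 0], [0, 0, 0], [0, 0, 0], [0, 0, 0], [0, 0, 0], [0, 0, 0], [0, 0, 0], [0, 0, 0]], gripper=[1, 1, 1, 1, 1, 1, -0.6, -0.6, -0.6, -0.6])

```text
time_s: 30.22
eef_pos: [590.7, -192.2, 36.1]
ee_rot: [0.001, 0.95, 0.312, 0.0]
force: [-0.2, -0.3, -0.5]
grip_width: 0.8
grip_force: 0.0
```

Request:
play_rows(translation=[[0, 0, -0.05], [0, 0, -0.1], [0, 0, -0.14], [0.05, -0.05, -0.14], [0.09, -0.09, -0.14], [0.13, -0.13, -0.14], [0.17, -0.17, -0.14], [0.17, -0.17, -0.14], [0.17, -0.17, -0.14], [0.17, -0.17, -0.14]], rotation=[[0, 0, 0], [0, 0, 0], [0, 0, 0], [0, 0, 0], [0, 0, 0], [0, 0, 0], [0, 0, 0], [0, 0, 0], [0, 0, 0], [0, 0, 0]], gripper=[-0.6, -0.6, -0.6, -0.6, -0.6, -0.6, -0.6, -0.6, -0.6, -0.6])

```text
time_s: 31.48
eef_pos: [626.5, 44.4, 175.8]
ee_rot: [0.001, 0.95, 0.312, 0.0]
force: [-0.4, -0.0, 0.1]
grip_width: 0.799
grip_force: 0.0
```

```bash
python3 - <<'E'
from go import *
t=vision.capture("top");s=vision.capture("scene")
o=np.array([523.5,-241.3]);u=np.array([.805,.593]);xr=np.array([.593,-.805])
for n,c,z in(("t",t,90),("s",s,80)):
 for col in("red","green","yellow","blue"):
  for k,a,r in blobs(c,col,50):
    p=onplane(c,r[0],z)[:2]
    if p[1]<-140 and p[0]<700: print(n,col,p.round(),"row",round((p-o)@u),"across",round((p-o)@xr))
im=np.vstack([t["pixels"][120:290,380:580],s["pixels"][120:290,60:260]])[:,:,::-1]
cv2.imwrite("pics/g.png",cv2.convertScaleAbs(cv2.resize(im,None,fx=1.7,fy=1.7),alpha=1.5))
E
```

```text
t red [ 459. -289.] row -80 across 0
t green [ 498. -255.] row -29 across -4
t yellow [ 545. -225.] row 27 across -1
t blue [ 590. -193.] row 82 across 0
s red [ 444. -298.] row -98 across -1
s green [ 485. -262.] row -43 across -6
s yellow [ 533. -232.] row 13 across -2
s blue [ 579. -198.] row 71 across -2
```

View pics/g.png

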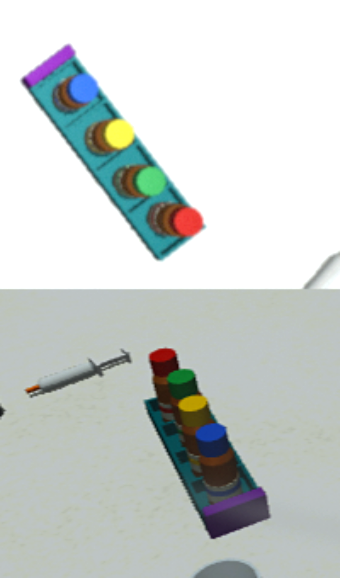

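All four bottles stand upright, blue, yellow, green, red counting from the purple block. In the top view they are within about 4 mm of their centres, and the arm is clear.

```bash
python3 -c "
from rig import ctrl
print(ctrl.finish_job())"
```

```text
the job is handed in; nothing more can be done
None
```

I moved all four bottles to the teal rack in reverse order and handed the job in at about 31 s; they stood upright within about 4 mm of their place centres in the last top view, but no verdict came back.

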